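Snap the grease coupler onto a model gearbox's tilted nipple and hold it

TASK

Pick up the bell-footed grease coupler, fit it squarely over the tilted grease nipple of the gearbox in the swivelling work holder, and press it along the nipple's axis until the sprung collar snaps past its catch and is fully down. Its spring pushes back, so the job finishes while you are still gripping the coupler and holding the collar down: do not let go. Do not shift the gearbox's tilt, and leave the punch, the jar and the mug standing where they are.

Things in the scene. Friction and masses are not known exactly. Their poses are not given: they have to be found in the camera images.
- coupler: the loose grease coupler, plain steel, about 130 g, a body of revolution 96 mm tall that stands upright on its open mouth: a bell 34 mm across from 0 to 32 mm height, a cone to 38 mm, then a straight stem 22 mm across (dark grooves round it) up to the flat top at 96 mm. A round socket 17 mm across and 32 mm deep opens downwards in the bell. Origin: centre of the mouth (underside); z points up the stem
- coupler_grip (a point): the place to grip the coupler: on the axis of its stem, 64 mm above the mouth, 32 mm below the top; z points up the stem, away from the mouth
- coupler_mouth (a point): centre of the coupler's mouth (the flat annular rim of the bell, 17 mm inside and 34 mm outside diameter)
- holder: work holder fixed to the table: base plate 140 x 130 x 12 mm, two grey upright cheeks 102 mm high, and between them on a stiff swivel (axis 76 mm above the table, along the holder's y) a dark steel gearbox 56 x 66 x 50 mm with the brass grease nipple in its top face. Origin: underside centre of the base, on the table; z up. The nipple leans towards the holder's -x, which faces the robot within about 30 degrees
- nipple_tip (a point): outer end of the brass nipple, on its axis, 71 mm from the swivel axis. z is the nipple's axis, pointing outwards (up and leaning by the swivel angle, 0.25 to 0.6 rad from vertical). The nipple is a fixed round post 14 mm across whose last 7 mm taper to 7 mm; it stands 16 mm out of the sprung collar's face at rest and 26 mm when the collar is fully down. It fits the coupler's socket with 1.5 mm clearance all round
- collar_face (a point): centre of the outer face of the sprung collar, a flat steel disc 38 mm across and 8 mm thick round the nipple; lies 16 mm from the nipple's tip at rest. z points outwards along the nipple. The coupler's rim presses on this face
- collar (a joint): how far the collar is pressed in, m: 0 at rest, 0.010 at the stop (fully down). A sprung over-centre link on its -x side (small steel block up to 46 mm from the axis, below the collar face at rest and up to 4 mm above it when down, clear of the bell) makes the snap: it takes about 10 N to start it, then it gives way with less and less force to about 4 N at the stop, where it still pushes back; it springs all the way out again when let go
- swivel (a joint): lean of the gearbox and nipple from upright, rad, towards the holder's -x; very stiff (it slips at 8 N m)
- punch: bystander: plain steel punch with a solid foot 32 mm across, a slim 16 mm stem and a 30 mm knob on top, 86 mm tall, standing; origin under its foot
- jar: bystander: small jar 44 mm across, 55 mm tall, standing; origin at its underside
- mug: bystander: white mug 76 mm across, 90 mm tall, standing; origin at its underside
There are look-alikes about, which are no part of the job. What is shaped like the holder but blue is not meant.

How it is judged:
By the outcome, as a careful person would: the job done as asked, in the order asked, and still so for the second after the job is handed in, while the arm keeps its last pose, push and grip.
It also fails if it takes over 35 s, if anything falls off the work surface, if the arm or the gripper's body presses on something with over 40 N, if the wrist force passes 120 N, or if a joint passes its speed limit or range.

ROBOT

A 6-joint arm with a two-finger parallel gripper is mounted at the origin on the work surface. World frame = base frame: x ahead of the robot, y to its left, z up, the work surface at z = 0. Lengths are in m, angles in degrees, forces in N, time in s.
With the tool pointing down it reaches from about 0.4 to 0.825 m from the base axis. Payload 7 kg.
Tool frame: the origin (TCP) lies on the centre line of the jaws, within the pads' length; the fingertips stand 14 mm ahead of it and the grasp point (between the pads) lies 5 mm behind it; z points along the fingers, y is the line along which they close (so a half turn about z gives the same grasp; the last joint's range is limited). The gripper opens to 88 mm and grips with 3 to 60 N. Pads are 19 mm wide; open, the fingers measure 130 mm over their backs; the gripper's body (78 mm by 193 mm) begins 47 mm behind the grasp point.
Start: joints at [-50.128, 20.546, 0.682, 0, -70.136, -16.507], TCP at [0.268, -0.62, 0.208] pointing down, gripper open.
Joint ranges: [-176.03, 176.03], [-82.01, 121.73], [-58.28, 71.71], [-173.87, 95.51], [-174.79, -0.11], [-173.66, 173.66]. Speed limits (degrees/s): [136.94, 136.94, 172.46, 180, 180, 180].

INTERFACE

Orientations are given as [roll, pitch, yaw] about the fixed x, y, z axes, in that order (R = Rz(yaw) Ry(pitch) Rx(roll)).
In Python, from plant import r gives the robot as it stands.
- The arm moves only by the tool send_rows, never from a script. Its argument "steps" is a list of rows, each an object with "dp": the shift along the tool's x, y, z in mm, a list of three; "roll": the turn about the tool's z in rad; "jaw": the opening in per cent of the stroke, from 0 (shut) to 100 (fully open). In form: [{"dp": [tx, ty, tz], "roll": roll, "jaw": jaw}, ...]. A call has 1 to 5 rows; each row is the pose to reach, as a shift and turn from the pose commanded when the call began, along the tool's axes at that moment; what a row does not reach only later rows make up. A row lasts 1/8 s, in which the tool goes at most 62.5 mm and 10.7 degrees, less where a joint would pass 70% of its speed; a pose out of reach is approached as far as the arm can. A call with a gripper value outside its range is refused whole. The fingers move at their own pace and stop on an object; "newtons" is the grip in N (left out, the last holds). Time passes only in rows, so rows that repeat a pose let the fingers close. It gives the time, the measured TCP pose, the force, the opening and the grip force at its end, in the units of the state.
- r.get_state(): the state, without advancing time (a new reading comes with each control period).
- r.capture(name): name is "scene" or "top" or "wrist"; returns a dict with "image" (420x560x3 uint8, blue, green, red), "K" (3x3 intrinsics, pixels), "rvec" (rotation vector, rad) and "tvec" (3), from world to camera coordinates, as OpenCV has them. Camera axes: x right, y down, z forward; pixel columns grow to the right and rows downward; lengths in m; the calibration is good to about 2 mm. A picture is of the moment at which its call begins. There is no depth.
- r.close_job(): hands the job in; it is judged then, once.
The state is a dict: "time_s": time; "joints": joint angles; "qd": joint speeds; "joint_torque": joint torques, N m; "tcp_pos": TCP position; "eef_rot": TCP orientation; "contact_force": force on the tool from outside, world axes, zero at the start; "moment": the same for the moment, N m; "gripper_width": finger opening in m; "gripper_force": force on a finger pad.
Only numpy, scipy, OpenCV 4.12 (cv2) and the standard library are available. Lean on these libraries where they do the work, as an engineer would, in place of code of your own. Each camera call takes 0.05 s, during which the arm holds its last target. There are 200 camera calls.

## Working session

There is one attempt and no reset: what is moved stays moved. The work goes in short steps, Python scripts to look and compute and a tool call to move; the robot and the scene stay as the last step left them, time stands still between calls to the robot, and variables do not carry over. Pictures are saved under pics/ and viewed, at most 10 in all, crops included, and the job is handed in when it is done.

Besides the shell and the picture viewer there is one more tool, called after "Call:" by a JSON object that holds its "name" and its "arguments", one argument or row to a line. send_rows: Moves the arm, as the interface text tells. Its arguments: {"type":"object","properties":{"steps":{"type":"array","items":{"type":"object","properties":{"dp":{"type":"array","items":{"type":"number"}},"roll":{"type":"number"},"jaw":{"type":"number"}}}},"newtons":{"type":"number"}},"required":["steps"]}

```bash
mkdir -p pics; ls
python3 - <<'E'
from plant import r
import cv2
for n in("scene","top"):
    c=r.capture(n); cv2.imwrite(f"pics/{n}0.png",c["image"]); print(n,c["K"].tolist(),c["rvec"],c["tvec"])
print(r.get_state())
E
```

```text
pics
scene [[396.9111029199068, 0.0, 276.40125517990845], [0.0, 396.9111029199068, 202.85839297368014], [0.0, 0.0, 1.0]] [ 2.01286272  1.33896562 -0.57926515] [-0.18532852 -0.27865616  1.22832671]
top [[396.3268339352397, 0.0, 272.3823461155451], [0.0, 396.3268339352397, 207.4668650471991], [0.0, 0.0, 1.0]] [ 2.19013144 -2.13681447  0.17394734] [-0.05549587  0.54558095  0.85853761]
{'time_s': 0.1, 'joints': array([-5.01257398e+01,  2.05867759e+01,  6.40320001e-01, -1.81313365e-02,
       -7.01375921e+01, -1.65073813e+01]), 'qd': array([-0.1149122 , -0.13259147,  0.20595384, -0.03483881,  0.02913756,
        0.0291107 ]), 'joint_torque': array([-5.28898472e-04, -5.84163988e+01,  2.93752885e+01,  7.01557070e+00,
        1.02155274e-02, -6.57524765e-05]), 'tcp_pos': array([ 0.26751131, -0.61921883,  0.20673129]), 'eef_rot': array([ 1.79914572e+02, -7.54038926e-03, -1.56639288e+02]), 'contact_force': array([ 0.31858033,  0.953111  , -0.23439076]), 'moment': array([ 0.0419845 , -0.01556399, -0.01528276]), 'gripper_force': 0.0, 'gripper_width': 0.08772212708729221}
```

View pics/scene0.png

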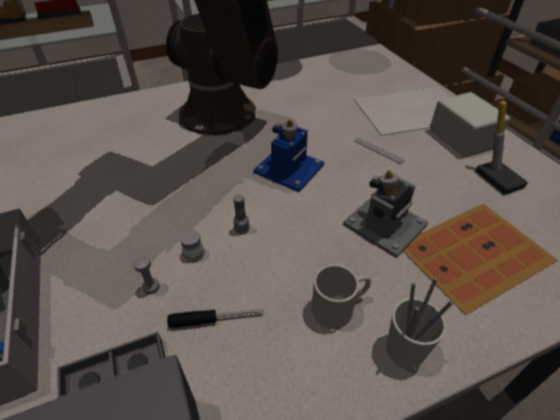

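View pics/top0.png

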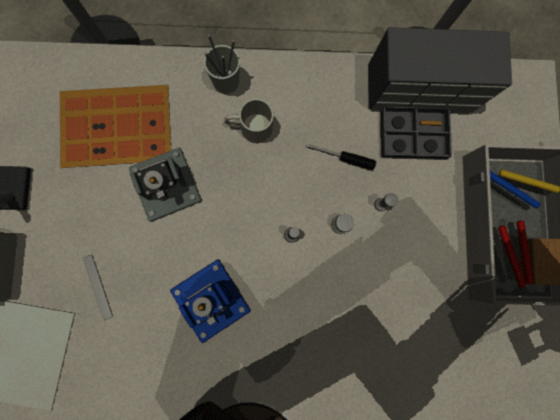

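The scene shows coupler candidates at scene (240,215)/top (292,234) and at (147,275)/(387,202). The first has a bell foot and a plain stem. The second has a knob on top, so it is the punch. The holder candidates are grey at scene (385,205)/top (165,183) and blue at (290,155), and the grey one is meant. I'll confirm with one enlarged crop and measure.

```bash
cat > h.py <<'E'
import numpy as np, cv2
def cam(c): 
    R,_=cv2.Rodrigues(np.array(c["rvec"],float)); return np.array(c["K"]),R,np.array(c["tvec"],float).ravel()
def ray(c,uv):
    K,R,t=cam(c); d=R.T@np.linalg.solve(K,[*uv,1.]); return -R.T@t,d/np.linalg.norm(d)
def plane(c,uv,z):
    o,d=ray(c,uv); return o+d*(z-o[2])/d[2]
def tri(c1,u1,c2,u2):
    o,d=ray(c1,u1); p,e=ray(c2,u2)
    s=np.linalg.lstsq(np.c_[d,-e],p-o,rcond=None)[0]; a,b=o+s[0]*d,p+s[1]*e
    return (a+b)/2,np.linalg.norm(a-b)
def proj(c,P):
    K,R,t=cam(c); q=K@(R@np.array(P)+t); return q[:2]/q[2]
E
python3 - <<'E'
from plant import r
import cv2,numpy as np,pickle
from h import *
s=r.capture("scene");t=r.capture("top"); pickle.dump((s,t),open("c0.pkl","wb"))
def crop(c,x,y,w,h,f): return cv2.resize(c["image"][y:y+h,x:x+w],None,fx=f,fy=f,interpolation=cv2.INTER_CUBIC)
a=crop(s,120,180,140,120,2.8)[:300,:400]; b=crop(s,335,160,100,75,4)
c=crop(t,125,140,100,75,4)
d=crop(t,270,185,133,100,3)[:300,:400]
o=np.zeros((600,800,3),np.uint8)
for im,(y,x) in ((a,(0,0)),(b,(0,400)),(c,(300,0)),(d,(300,400))): o[y:y+im.shape[0],x:x+im.shape[1]]=im
cv2.imwrite("pics/crop1.png",np.clip(o*1.6,0,255).astype(np.uint8))
E
```

```text
(no output)
```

View pics/crop1.png

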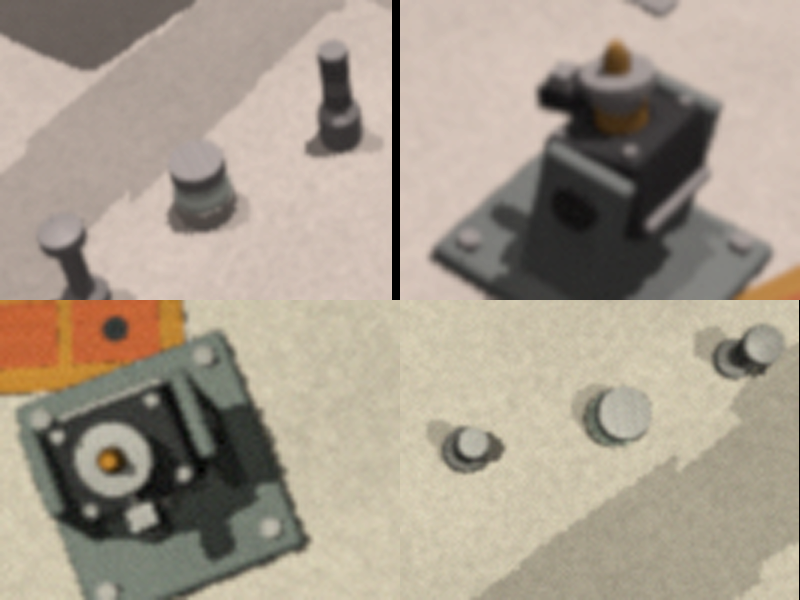

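Crop: the coupler, with a bell foot and plain top, is at scene (239,198) and top (294,232.5). The knobbed part is the punch. The grey holder has its brass tip at scene (389,170.5) and top (152,180). Its base bolts in top are (135,170), (176,154), (192.5,197) and (152,213).

Run:
```python
import pickle,numpy as np
from h import *
s,t=pickle.load(open("c0.pkl","rb")); np.set_printoptions(precision=4,suppress=True)
print("coupler top",tri(s,(238.9,197.9),t,(294,232.4)), plane(t,(294,232.4),.096))
print("tip",tri(s,(389.2,170.5),t,(152,180)))
print("collar",tri(s,(389,178),t,(153,179.5)))
B=[plane(t,(125+x/4-.4,140+(y-300)/4-.4),.014) for x,y in((41,420),(204,356),(270,527),(107,593))]
print(np.array(B),np.mean(B,0))
x=(B[0]-B[3]+B[1]-B[2]); y=B[0]-B[1]+B[3]-B[2]; print(np.degrees(np.arctan2(x[1],x[0])),np.degrees(np.arctan2(y[1],y[0]))-90,np.linalg.norm(x)/2,np.linalg.norm(y)/2)
for n,u in (("jar",(342.5,222.5)),("punch",(390,201))): print(n,plane(t,u,.06))
```

```text
coupler top (array([ 0.488 , -0.0857,  0.0933]), np.float64(0.003418120354207758)) [ 0.4873 -0.0871  0.096 ]
tip (array([0.5823, 0.2036, 0.143 ]), np.float64(0.0037836021117518565))
collar (array([0.5862, 0.2055, 0.1261]), np.float64(0.0016859317808697969))
[[0.6304 0.2796 0.014 ]
 [0.6715 0.1875 0.014 ]
 [0.571  0.1439 0.014 ]
 [0.5301 0.2351 0.014 ]] [0.6008 0.2115 0.014 ]
23.688578063376216 24.10572157684736 0.10963682903857827 0.10038341097329295
jar [ 0.5144 -0.1967  0.06  ]
punch [ 0.5652 -0.303   0.06  ]
```

Call:
{"name": "send_rows", "arguments": {
  "steps": [
    {"dp": [-25, 25, 0], "roll": 0, "jaw": 100},
    {"dp": [-65, 63, 0], "roll": 0, "jaw": 100},
    {"dp": [-108, 105, 0], "roll": 0, "jaw": 100},
    {"dp": [-151, 147, 0], "roll": 0, "jaw": 100},
    {"dp": [-194, 189, 0], "roll": 0, "jaw": 100}
  ]
}}

```text
time_s: 0.82
tcp_pos: [0.3712, -0.3674, 0.2075]
eef_rot: [-180.0, 0.0, -156.7]
contact_force: [1.7, -0.5, 0.1]
gripper_width: 0.0874
gripper_force: 0.0
```

Call:
{"name": "send_rows", "arguments": {
  "steps": [
    {"dp": [-43, 42, 0], "roll": 0, "jaw": 100},
    {"dp": [-86, 84, 0], "roll": 0, "jaw": 100},
    {"dp": [-129, 126, 0], "roll": 0, "jaw": 100},
    {"dp": [-172, 168, 0], "roll": 0, "jaw": 100},
    {"dp": [-205, 200, 0], "roll": 0, "jaw": 100}
  ]
}}

```text
time_s: 1.45
tcp_pos: [0.4802, -0.102, 0.2078]
eef_rot: [-180.0, 0.0, -156.6]
contact_force: [0.9, -0.8, 1.0]
gripper_width: 0.0876
gripper_force: 0.0
```

Call:
{"name": "send_rows", "arguments": {
  "steps": [
    {"dp": [-14, 13, 0], "roll": 0, "jaw": 100},
    {"dp": [-14, 13, 0], "roll": 0, "jaw": 100}
  ]
}}

```text
time_s: 1.7
tcp_pos: [0.4876, -0.0859, 0.2074]
eef_rot: [180.0, -0.0, -156.5]
contact_force: [0.5, 0.4, 1.2]
gripper_width: 0.0879
gripper_force: 0.0
```

Run:
```python
from plant import r
import cv2,pickle
from h import *
w=r.capture("wrist"); pickle.dump(w,open("w1.pkl","wb")); cv2.imwrite("pics/w1.png",w["image"])
st=r.get_state(); print(st["time_s"],st["tcp_pos"],st["eef_rot"])
print("predict top",proj(w,(.4877,-.0865,.096)),"tcp point",proj(w,st["tcp_pos"]))
K,R,t=cam(w); print("cam",-R.T@t)
```

```text
1.75 [ 0.48719945 -0.08674216  0.20737796] [ 1.79992620e+02 -3.37447694e-02 -1.56582487e+02]
predict top [278.49886012 199.90784217] tcp point [277.02668344 246.3349973 ]
cam [ 0.41562166 -0.11513731  0.38457012]
```

View pics/w1.png

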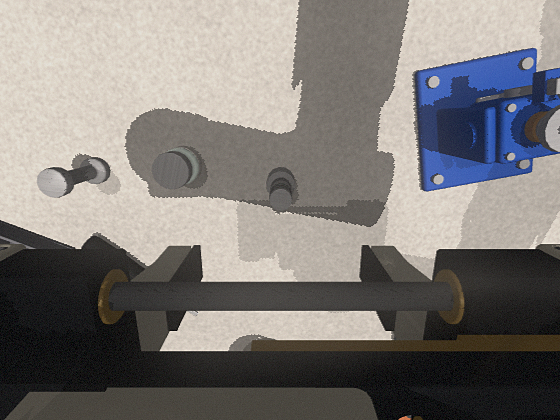

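The wrist view shows the coupler top at (281,199) against (278,200) predicted, about 1 mm off, which the jaws tolerate. I'll descend and grip.

Call:
{"name": "send_rows", "arguments": {
  "steps": [
    {"dp": [0, 1, 40], "roll": 0, "jaw": 100},
    {"dp": [0, 1, 85], "roll": 0, "jaw": 100},
    {"dp": [0, 1, 125], "roll": 0, "jaw": 100},
    {"dp": [0, 1, 148], "roll": 0, "jaw": 80},
    {"dp": [0, 1, 148], "roll": 0, "jaw": 50}
  ],
  "newtons": 8
}}

```text
time_s: 2.38
tcp_pos: [0.4852, -0.0873, 0.0581]
eef_rot: [180.0, -0.2, -156.7]
contact_force: [0.6, -0.1, -0.1]
gripper_width: 0.0732
gripper_force: 0.0
```

Call:
{"name": "send_rows", "arguments": {
  "steps": [
    {"dp": [0, 0, 0], "roll": 0, "jaw": 10},
    {"dp": [0, 0, 0], "roll": 0, "jaw": 10},
    {"dp": [0, 0, 0], "roll": 0, "jaw": 10},
    {"dp": [0, 0, 0], "roll": 0, "jaw": 10}
  ],
  "newtons": 8
}}

```text
time_s: 2.88
tcp_pos: [0.4872, -0.0858, 0.06]
eef_rot: [-180.0, 0.1, -156.6]
contact_force: [0.2, 0.1, 0.9]
gripper_width: 0.0333
gripper_force: 0.0
```

Call:
{"name": "send_rows", "arguments": {
  "steps": [
    {"dp": [0, 0, 0], "roll": 0, "jaw": 10},
    {"dp": [0, 0, 0], "roll": 0, "jaw": 10},
    {"dp": [0, 0, 0], "roll": 0, "jaw": 10}
  ],
  "newtons": 8
}}

```text
time_s: 3.25
tcp_pos: [0.4872, -0.0859, 0.0597]
eef_rot: [-180.0, 0.0, -156.6]
contact_force: [0.5, -0.5, 1.9]
gripper_width: 0.0211
gripper_force: 8.0
```

Call:
{"name": "send_rows", "arguments": {
  "steps": [
    {"dp": [0, 0, 1], "roll": 0, "jaw": 10},
    {"dp": [3, 0, 0.5], "roll": 0, "jaw": 10},
    {"dp": [6, 0, 0.0], "roll": 0, "jaw": 10},
    {"dp": [9, 0, -0.4], "roll": 0, "jaw": 10}
  ],
  "newtons": 8
}}

```text
time_s: 3.75
tcp_pos: [0.4789, -0.0895, 0.0602]
eef_rot: [-180.0, 0.0, -156.6]
contact_force: [0.6, 0.1, 3.6]
gripper_width: 0.0213
gripper_force: 8.0
```

Call:
{"name": "send_rows", "arguments": {
  "steps": [
    {"dp": [3, 0, -0.2], "roll": 0, "jaw": 10},
    {"dp": [6, 0, -0.4], "roll": 0, "jaw": 10},
    {"dp": [9, 0, -0.5], "roll": 0, "jaw": 10},
    {"dp": [10, 0, -0.5], "roll": 0, "jaw": 10}
  ],
  "newtons": 8
}}

```text
time_s: 4.25
tcp_pos: [0.469, -0.0936, 0.0602]
eef_rot: [180.0, -0.0, -156.6]
contact_force: [0.7, 0.4, 0.9]
gripper_width: 0.0206
gripper_force: 8.0
```

Call:
{"name": "send_rows", "arguments": {
  "steps": [
    {"dp": [0, 0, 0], "roll": 0, "jaw": 10},
    {"dp": [0, 0, -10], "roll": 0, "jaw": 10},
    {"dp": [0, 0, -50], "roll": 0, "jaw": 10},
    {"dp": [0, 0, -100], "roll": 0, "jaw": 10},
    {"dp": [0, 0, -100], "roll": 0, "jaw": 10}
  ],
  "newtons": 30
}}

```text
time_s: 4.88
tcp_pos: [0.4718, -0.0932, 0.1646]
eef_rot: [-179.9, 0.4, -156.6]
contact_force: [-0.0, 0.6, -2.0]
gripper_width: 0.0211
gripper_force: 30.0
```

Run:
```python
from plant import r
import cv2,pickle
from h import *
st=r.get_state(); g=st["tcp_pos"]+[0,0,.005]; print(g,st["eef_rot"],st["gripper_width"])
o=np.zeros((400,800,3),np.uint8)
for i,n in enumerate(("scene","wrist")):
    c=r.capture(n); pickle.dump(c,open(n+"2.pkl","wb")); u=proj(c,g); h=50 if i==0 else 100
    x,y=max(0,min(560-2*h,int(u[0])-h)),max(0,min(420-2*h,int(u[1])-h)); print(n,u,(x,y),400/(2*h))
    o[:,400*i:400*i+400]=cv2.resize(c["image"][y:y+2*h,x:x+2*h],(400,400),interpolation=cv2.INTER_CUBIC)
cv2.imwrite("pics/t2.png",np.clip(o*1.7,0,255).astype(np.uint8))
```

```text
[ 0.4718197  -0.09323466  0.16958787] [-179.87796206    0.38127031 -156.60260711] 0.021114895080569584
scene [228.7155139  165.13184944] (178, 115) 4.0
wrist [276.68510645 254.71437684] (176, 154) 2.0
```

View pics/t2.png

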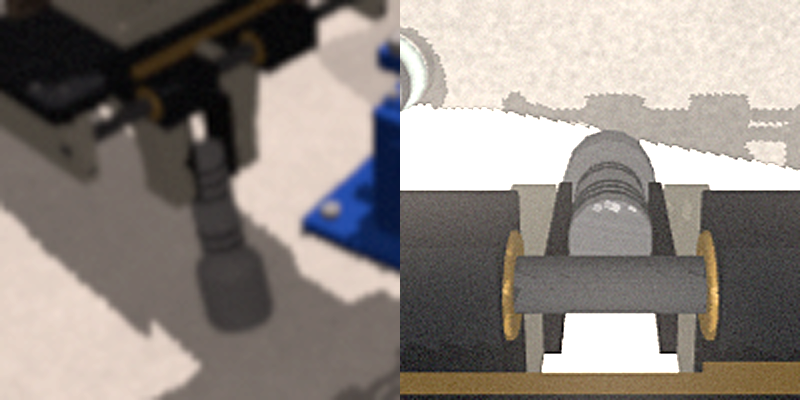

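The crops show the coupler hanging tilted in the grip, mouth near scene (238.5,193.5), and its far rim edge near wrist (281,219.5). I'll work out the tilt from those.

Run:
```python
import pickle
from h import *
s,w=[pickle.load(open(n+"2.pkl","rb")) for n in("scene","wrist")]
g=np.array([.4717,-.0928,.1692]); y=np.radians(-156.6); tx=np.array([np.cos(y),np.sin(y),0]); ty=np.array([np.sin(y),-np.cos(y),0]); a=np.linspace(0,6.28,73)
for th in np.arange(0,.61,.1):
    ax=np.sin(th)*tx+np.array([0,0,np.cos(th)]); m=g-.064*ax; e=np.cross(ax,ty)
    rim=[m+.017*(np.cos(k)*ty+np.sin(k)*e) for k in a]; b=[p+.032*ax for p in rim]
    S=np.array([proj(s,p) for p in rim]);W=np.array([proj(w,p) for p in rim+b]); T=proj(w,g+.032*ax)
    print(round(th,2),"scene mouth",proj(s,m).round(1),"low",S[:,1].max().round(1),"right",S[:,0].max().round(1),"top",proj(s,g+.032*ax).round(1),"wrist rim min row",W[:73,1].min().round(1),"top",T.round(1))
```

```text
0.0 scene mouth [231.8 189.6] low 195.3 right 240.1 top [227.4 151.9] wrist rim min row 198.7 top [276.7 282.4]
0.1 scene mouth [233.9 191. ] low 196.2 right 242.1 top [226.3 151.3] wrist rim min row 206.3 top [276.7 276.4]
0.2 scene mouth [235.9 192. ] low 197.0 right 244.1 top [225.2 150.8] wrist rim min row 214.0 top [276.7 270.2]
0.3 scene mouth [237.9 192.9] low 197.5 right 246.0 top [224.2 150.4] wrist rim min row 221.9 top [276.6 263.7]
0.4 scene mouth [239.8 193.5] low 197.9 right 247.8 top [223.2 150.3] wrist rim min row 229.9 top [276.6 257.1]
0.5 scene mouth [241.6 193.8] low 198.1 right 249.5 top [222.3 150.2] wrist rim min row 238.1 top [276.7 250.5]
0.6 scene mouth [243.3 193.9] low 198.1 right 251.1 top [221.5 150.3] wrist rim min row 246.3 top [276.7 244.1]
```

Call:
{"name": "send_rows", "arguments": {
  "steps": [
    {"dp": [0, 0, -40], "roll": 0, "jaw": 10},
    {"dp": [-10, 12, -75], "roll": 0, "jaw": 10},
    {"dp": [-40, 47, -80], "roll": 0, "jaw": 10},
    {"dp": [-75, 88, -80], "roll": 0, "jaw": 10},
    {"dp": [-110, 129, -80], "roll": 0, "jaw": 10}
  ],
  "newtons": 40
}}

```text
time_s: 5.6
tcp_pos: [0.5187, 0.0698, 0.239]
eef_rot: [180.0, -0.2, -156.7]
contact_force: [0.7, -0.7, -1.1]
gripper_width: 0.0198
gripper_force: 40.0
```

Call:
{"name": "send_rows", "arguments": {
  "steps": [
    {"dp": [-35, 41, 0], "roll": 0, "jaw": 10},
    {"dp": [-65, 76, 0], "roll": 0, "jaw": 10},
    {"dp": [-85, 99, 0], "roll": -0.01, "jaw": 10},
    {"dp": [-85, 99, 0], "roll": -0.01, "jaw": 10},
    {"dp": [-85, 99, 0], "roll": -0.01, "jaw": 10}
  ]
}}

```text
time_s: 6.22
tcp_pos: [0.5576, 0.1925, 0.2395]
eef_rot: [-180.0, -0.1, -156.1]
contact_force: [-0.1, 0.1, -1.7]
gripper_width: 0.0204
gripper_force: 40.0
```

Run:
```python
from plant import r
import cv2,pickle
from h import *
st=r.get_state(); g=st["tcp_pos"]+[0,0,.005]; print(st["time_s"],g,st["eef_rot"],st["gripper_width"])
o=np.zeros((600,800,3),np.uint8)
for i,(n,h) in enumerate((("scene",60),("wrist",100))):
    c=r.capture(n); pickle.dump(c,open(n+"3.pkl","wb")); u=proj(c,(g+[.5823,.2036,.1435])/2)
    x,y=max(0,min(560-2*h,int(u[0])-h)),max(0,min(420-2*h,int(u[1])-h)); print(n,u,(x,y),400/(2*h),"tip",proj(c,[.5823,.2036,.1435]))
    o[:400,400*i:400*i+400]=cv2.resize(c["image"][y:y+2*h,x:x+2*h],(400,400),interpolation=cv2.INTER_CUBIC)
cv2.imwrite("pics/t3.png",np.clip(o[:400]*1.7,0,255).astype(np.uint8))
```

```text
6.225 [0.55755318 0.19254413 0.24453375] [-1.79981092e+02 -1.18577048e-01 -1.56067992e+02] 0.020377971609314774
scene [387.08471871 147.22204718] (327, 87) 3.3333333333333335 tip [388.2975696  170.52848587]
wrist [279.00709748 239.49130438] (179, 139) 2.0 tip [279.43588589 232.44049863]
```

View pics/t3.png

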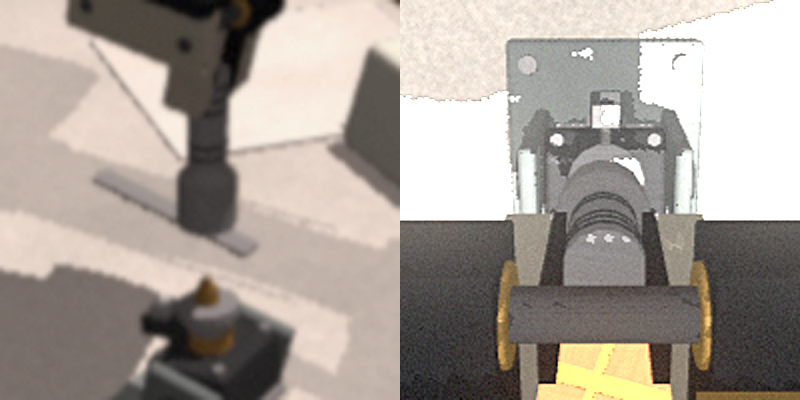

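Run:
```python
import pickle
from h import *
s,w=[pickle.load(open(n+"3.pkl","rb")) for n in("scene","wrist")]; s0,t=pickle.load(open("c0.pkl","rb"))
np.set_printoptions(precision=1,suppress=True)
C=np.array([.6008,.2115,.076]); y=np.radians(24-180); tx=np.array([np.cos(y),np.sin(y),0]); ty=np.array([np.sin(y),-np.cos(y),0]); z=np.array([0,0,1])
print("bolts wrist",proj(w,(.5301,.2351,.014)),proj(w,(.571,.1439,.014)),"obs 242.5,171.5 319,170")
for th in np.arange(.2,.45,.05):
    ax=np.sin(th)*tx+np.cos(th)*z; e=np.cos(th)*tx-np.sin(th)*z
    col=C+.055*ax; rim=np.array([proj(w,col+.019*(np.cos(k)*e+np.sin(k)*ty)) for k in np.linspace(0,6.28,90)])
    print(th.round(2),"collar top row",rim[:,1].min(),"scene tip",proj(s,C+.071*ax),"col",proj(s,col),"top tip",proj(t,C+.071*ax),"topcol",proj(t,col))
g=np.array([.5576,.1926,.2445])
for th in (.25,.3,.35):
    ax=np.sin(th)*tx+np.cos(th)*z; print(th,"coupler mouth scene",proj(s,g-.064*ax),"wrist",proj(w,g-.064*ax))
# brass blob and coupler edges in scene image
im=s["image"]; hsv=cv2.cvtColor(im,cv2.COLOR_BGR2HSV)
m=cv2.inRange(hsv,(8,110,40),(28,255,255)); ys,xs=np.nonzero(m[150:200,370:410]); 
for r_ in sorted(set(ys)): print(r_+150,xs[ys==r_].min()+370,xs[ys==r_].max()+370,end="; ")
```

```text
bolts wrist [318.5 171.3] [241.3 171.7] obs 242.5,171.5 319,170
0.2 collar top row 217.00212621864566 scene tip [391.  171.1] col [390.9 177.8] top tip [149.9 176.4] topcol [151.5 176.6]
0.25 collar top row 214.11208153347962 scene tip [389.4 170.7] col [389.7 177.4] top tip [150.6 178.1] topcol [152.  177.9]
0.3 collar top row 211.27824656097638 scene tip [387.9 170.3] col [388.5 177.2] top tip [151.3 179.8] topcol [152.6 179.2]
0.35 collar top row 208.51097363573135 scene tip [386.3 170. ] col [387.3 176.9] top tip [152.1 181.4] topcol [153.1 180.4]
0.4 collar top row 205.82009869489633 scene tip [384.8 169.8] col [386.1 176.7] top tip [152.8 183. ] topcol [153.7 181.7]
0.25 coupler mouth scene [387.  152.5] wrist [279.1 236.8]
0.3 coupler mouth scene [388.5 152.8] wrist [279.1 240.7]
0.35 coupler mouth scene [389.9 153. ] wrist [279.1 244.7]
171 389 389; 172 388 390; 173 387 391; 174 387 391; 175 386 391; 176 387 391; 177 387 391; 186 396 396; 187 394 396; 188 393 396; 189 386 396; 190 386 396; 191 386 395; 192 387 394;
```

The model and both views agree: lean about 0.29 rad, coupler 3 mm off the nipple axis fore-aft and laterally on it. I'll move to the axis just above the tip, then start the insertion.

Call:
{"name": "send_rows", "arguments": {
  "steps": [
    {"dp": [-1, 0, 15], "roll": 0, "jaw": 10},
    {"dp": [-5, 0, 28], "roll": 0, "jaw": 10},
    {"dp": [-7.7, 0, 36], "roll": 0, "jaw": 10},
    {"dp": [-7.7, 0, 36], "roll": 0, "jaw": 10}
  ],
  "newtons": 30
}}

```text
time_s: 6.82
tcp_pos: [0.5649, 0.196, 0.2032]
eef_rot: [-180.0, -0.1, -156.1]
contact_force: [0.0, 0.0, -1.9]
gripper_width: 0.0202
gripper_force: 30.0
```

Call:
{"name": "send_rows", "arguments": {
  "steps": [
    {"dp": [-0.9, 0, 3], "roll": 0, "jaw": 10},
    {"dp": [-1.7, 0, 6], "roll": 0, "jaw": 10},
    {"dp": [-2.6, 0, 9], "roll": 0, "jaw": 10},
    {"dp": [-2.6, 0, 9], "roll": 0, "jaw": 10}
  ]
}}

```text
time_s: 7.32
tcp_pos: [0.5674, 0.1974, 0.1952]
eef_rot: [-180.0, -0.0, -156.1]
contact_force: [0.3, -0.3, -1.9]
gripper_width: 0.0203
gripper_force: 30.0
```

Run:
```python
from plant import r
import cv2,pickle
from h import *
st=r.get_state(); g=st["tcp_pos"]+[0,0,.005]; print(st["time_s"],g,st["contact_force"],st["moment"])
o=np.zeros((400,800,3),np.uint8)
for i,(n,h,q) in enumerate((("scene",40,(389,160)),("wrist",70,(281,230)))):
    c=r.capture(n); x,y=q[0]-h,q[1]-h; print((x,y),400/(2*h))
    o[:,400*i:400*i+400]=cv2.resize(c["image"][y:y+2*h,x:x+2*h],(400,400),interpolation=cv2.INTER_CUBIC)
cv2.imwrite("pics/t4.png",np.clip(o*1.6,0,255).astype(np.uint8))
```

```text
7.325 [0.56743115 0.19736929 0.20022981] [ 0.31468148 -0.3262987  -1.89682169] [-0.0577181  -0.02185058 -0.00518727]
(349, 120) 5.0
(211, 160) 2.857142857142857
```

View pics/t4.png

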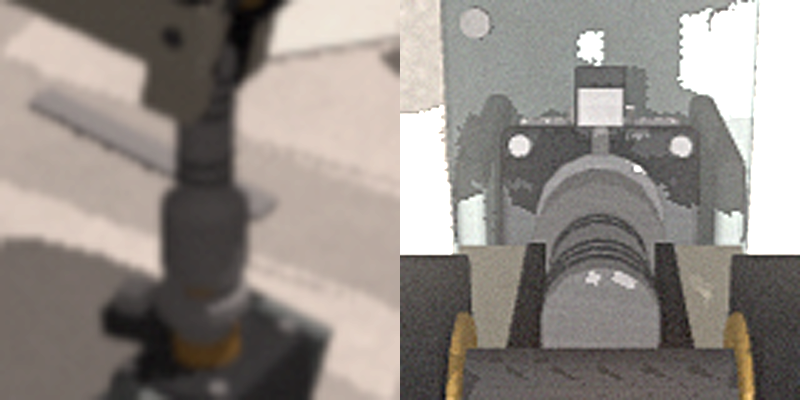

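The scene crop shows the bell centred over the brass and collar (x≈204). The wrist crop shows bell and collar concentric (x≈602). There's no side force, so I'll continue along the axis.

Call:
{"name": "send_rows", "arguments": {
  "steps": [
    {"dp": [-0.9, 0, 3], "roll": 0, "jaw": 10},
    {"dp": [-1.7, 0, 6], "roll": 0, "jaw": 10},
    {"dp": [-2.3, 0, 8], "roll": 0, "jaw": 10},
    {"dp": [-2.3, 0, 8], "roll": 0, "jaw": 10}
  ],
  "newtons": 30
}}

```text
time_s: 7.92
tcp_pos: [0.5696, 0.1982, 0.1877]
eef_rot: [-180.0, -0.0, -156.1]
contact_force: [-1.4, -0.5, 2.6]
gripper_width: 0.0207
gripper_force: 30.0
```

Call:
{"name": "send_rows", "arguments": {
  "steps": [
    {"dp": [-0.6, 0, 2], "roll": 0, "jaw": 10},
    {"dp": [-0.9, 0, 3], "roll": 0, "jaw": 10},
    {"dp": [-0.9, 0, 3], "roll": 0, "jaw": 10}
  ],
  "newtons": 50
}}

```text
time_s: 8.3
tcp_pos: [0.5705, 0.1985, 0.1855]
eef_rot: [-180.0, 0.0, -156.0]
contact_force: [-4.6, -0.8, 6.5]
gripper_width: 0.0206
gripper_force: 50.0
```

Contact with the collar is at the expected depth. I'll press now with full grip.

Call:
{"name": "send_rows", "arguments": {
  "steps": [
    {"dp": [-0.5, 0, 2], "roll": 0, "jaw": 5},
    {"dp": [-1.0, 0, 4], "roll": 0, "jaw": 5},
    {"dp": [-1.5, 0, 5.5], "roll": 0, "jaw": 5},
    {"dp": [-2.0, 0, 7], "roll": 0, "jaw": 5},
    {"dp": [-2.0, 0, 7], "roll": 0, "jaw": 5}
  ],
  "newtons": 60
}}

```text
time_s: 8.93
tcp_pos: [0.5719, 0.1992, 0.178]
eef_rot: [-180.0, -0.0, -156.1]
contact_force: [-4.7, -1.5, 5.6]
gripper_width: 0.0198
gripper_force: 60.0
```

Call:
{"name": "send_rows", "arguments": {
  "steps": [
    {"dp": [-0.5, 0, 2], "roll": 0, "jaw": 5},
    {"dp": [-0.9, 0, 3], "roll": 0, "jaw": 5},
    {"dp": [-0.9, 0, 3], "roll": 0, "jaw": 5}
  ]
}}

```text
time_s: 9.3
tcp_pos: [0.5729, 0.1993, 0.1778]
eef_rot: [-179.9, 0.1, -156.0]
contact_force: [-12.4, -2.5, 22.1]
gripper_width: 0.02
gripper_force: 60.0
```

Call:
{"name": "send_rows", "arguments": {
  "steps": [
    {"dp": [-0.3, 0, 1], "roll": 0, "jaw": 5},
    {"dp": [-0.6, 0, 2], "roll": 0, "jaw": 5},
    {"dp": [-0.6, 0, 2], "roll": 0, "jaw": 5}
  ]
}}

```text
time_s: 9.68
tcp_pos: [0.5736, 0.1994, 0.1777]
eef_rot: [-179.9, 0.1, -156.0]
contact_force: [-17.3, -3.8, 33.3]
gripper_width: 0.0198
gripper_force: 60.0
```

The hard stop is reached after about 10 mm of axial travel. I'll ease the excess push a little and check with a picture.

Call:
{"name": "send_rows", "arguments": {
  "steps": [
    {"dp": [0.6, 0, -1], "roll": 0, "jaw": 5},
    {"dp": [1, 0, -1.5], "roll": 0, "jaw": 5},
    {"dp": [1, 0, -1.5], "roll": 0, "jaw": 5}
  ]
}}

```text
time_s: 10.05
tcp_pos: [0.5728, 0.1993, 0.1777]
eef_rot: [-180.0, 0.1, -156.0]
contact_force: [-13.2, -4.0, 24.0]
gripper_width: 0.0196
gripper_force: 60.0
```

Run:
```python
from plant import r
import cv2
from h import *
st=r.get_state(); print(st["time_s"],st["tcp_pos"],st["contact_force"],st["moment"])
o=np.zeros((400,800,3),np.uint8)
for i,(n,h,q) in enumerate((("scene",40,(389,165)),("wrist",70,(281,230)))):
    c=r.capture(n); x,y=q[0]-h,q[1]-h
    o[:,400*i:400*i+400]=cv2.resize(c["image"][y:y+2*h,x:x+2*h],(400,400),interpolation=cv2.INTER_CUBIC)
cv2.imwrite("pics/t5.png",np.clip(o*1.6,0,255).astype(np.uint8))
```

```text
10.05 [0.5727914  0.19925286 0.17767202] [-13.21688665  -3.96284997  23.9822691 ] [-1.04269797  4.81710387  0.02258669]
```

View pics/t5.png

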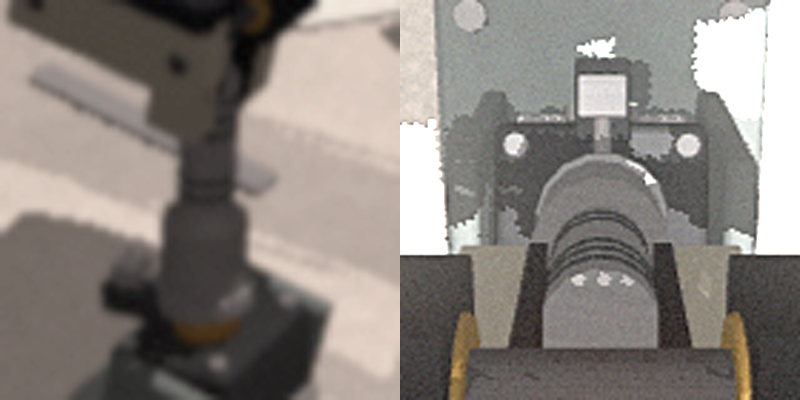

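The collar is down: the brass below it has shortened in the scene crop and the link block has risen in the wrist crop at (602,95). The bell sits square on it. I'll relieve the remaining side load, hold, and hand in.

Call:
{"name": "send_rows", "arguments": {
  "steps": [
    {"dp": [0.5, 0, 0], "roll": 0, "jaw": 5},
    {"dp": [1.2, 0, 0], "roll": 0, "jaw": 5},
    {"dp": [1.2, 0, 0], "roll": 0, "jaw": 5},
    {"dp": [1.2, 0, 0], "roll": 0, "jaw": 5}
  ]
}}

```text
time_s: 10.65
tcp_pos: [0.5721, 0.199, 0.1774]
eef_rot: [-180.0, 0.2, -156.0]
contact_force: [-10.5, -2.3, 22.1]
gripper_width: 0.0198
gripper_force: 60.0
```

```bash
python3 -c "
from plant import r
print(r.close_job())"
```

```text
the job is handed in; nothing more can be done
None
```

I fitted the coupler over the grey holder's tilted nipple, pressed the collar about 10 mm to its hard stop, and handed the job in at 10.7 s, still gripping at 60 N and pushing with about 25 N; no verdict was returned.

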